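# Feed a blank home under the drilling guard with a push stick

## Robot

A 7-joint arm with a two-finger parallel gripper is mounted at the origin on a cart in front of the work surface, level with it; the furniture and walls round the work are solid. World frame = base frame: x ahead of the robot, y to its left, z up, the work surface at z = 0. Lengths are in m, angles in rad, forces in N, time in s.
With the tool pointing down it reaches from about 0.4 to 0.85 m from the base axis. Payload 4.5 kg.
Tool frame: the origin (TCP) lies at the centre of the arm's flange, where the gripper is bolted on; the fingertips stand ahead of it and the grasp point (between the pads) lies 147 mm ahead of it (env.tip_reach is the z of the fingertips in the tool frame, in m); z points along the fingers, y is the line along which they close (so a half turn about z gives the same grasp; the last joint's range is limited). The gripper opens to 88 mm and grips with 3 to 60 N. Pads are 18 mm wide; open, the fingers measure 123 mm over their backs; the gripper's body (75 mm by 187 mm) begins 45 mm behind the grasp point.
Start: joints at [-1.211, 0.689, -0.195, 1.565, 0.157, 0.902, -0.215], TCP at [0.2, 0.592, 0.405] pointing down, gripper open.
Joint ranges: [-3.01, 3.01], [-0.46, 2.08], [-1.47, 1.51], [0.13, 2.56], [-1, 4.14], [0.04, 2.09], [-2.66, 2.66]. Speed limits (rad/s): [2.57, 2.57, 3.14, 3.14, 3.14, 3.14, 3.14].

## Interface

Orientations are given as a unit quaternion [w, x, y, z].
In Python, from rig import monitor, eyes, env gives the robot as it stands. The module is installed in compiled form; this text tells all that it offers.
- The arm moves only by the tool jog_arm, never from a script. Its argument "increments" is a list of rows, each a list of 2 entries, a list of its own where there are three numbers: the shift along the tool's x, y, z in cm, then the turn about the tool's z in degrees. In form: [[[x, y, z], turn], ...]. A call has 1 to 8 rows; each row shifts and turns the commanded pose from where the row before left it, along the tool's axes as they then stand; what a row does not reach is not made up. A row lasts 1/12 s, in which the tool goes at most 41.7 mm and 7.16 degrees, less where a joint would pass 70% of its speed; a pose out of reach is approached as far as the arm can. A call with a gripper value outside its range is refused whole. "jaw" is the closure, from -1 (fully open) to 1 (shut), so that 0 is half open, set as the call begins (left out, the last holds). The fingers move at their own pace and stop on an object; the grip force is fixed at half the most. Time passes only in rows, so rows that do not move let the fingers close. It gives the time, the measured TCP pose, the force, the opening and the grip force at its end, in the units of the state.
- monitor.state(): the state, without advancing time (a new reading comes with each control period).
- eyes.camera(name): name is "scene" or "top" or "wrist"; returns a dict with "image" (420x560x3 uint8, red, green, blue), "mtx" (3x3 intrinsics, pixels), "view" (4x4, takes a point from world to camera coordinates); the wrist camera has in their place "tool_from_camera" (4x4, takes a point from camera to tool coordinates, whose origin is the TCP and whose axes are the flange's). Camera axes: x right, y down, z forward; pixel columns grow to the right and rows downward; lengths in m; the calibration is good to about 2 mm. The wrist camera is an equidistant fisheye: a pixel r from the principal point sees the ray r / f radians off the axis. A picture is of the moment at which its call begins: read the wrist's pose just before it. There is no depth.
- env.job_done(): hands the job in; it is judged then, once.
The state is a dict: "t": time; "qpos": joint angles; "joint_velocities": joint speeds; "tau": joint torques, N m; "ee_pos": TCP position; "eef_rot": TCP orientation; "force": force on the tool from outside, world axes, zero at the start; "ft_torque": the same for the moment, N m; "width": finger opening in m; "gripper_force": force on a finger pad.
Only numpy, scipy, OpenCV 4.12 (cv2) and the standard library are available. Lean on these libraries where they do the work, as an engineer would, in place of code of your own. Each camera call takes 0.05 s, during which the arm holds its last target. There are 200 camera calls.

## Task

Load the wooden board that lies at the mouth of the grey guarded drilling fixture: take the plywood push stick, and with its nose behind the board feed the board under the low guard until it is fully home against the hidden back stop. Seat it there with a firm push of about 18 N, never more than 25 N, and never touch the board with the gripper. Then draw the stick right out of the opening and lay it flat on the bench. Do not disturb the tin, the mesh cup or the sanding block.

Things in the scene. Friction and masses are not known exactly. Their poses are not given: they have to be found in the camera images.
- fixture: Guarded drilling fixture fixed to the bench: a straight tunnel of two aluminium cheeks under a grey guard plate, with a square housing and round sleeve on top. Origin: centre of the tunnel's mouth, on the bench surface; +y = feed direction (into the tunnel), x across, z up. Tunnel 240 mm long, 102 mm wide outside (150 mm over its feet), plate top 41 mm high, sleeve top 138 mm high.
- mouth (a point): Centre of the tunnel's opening, 11 mm above the bench; axes as the fixture's. The opening is 70 mm wide and 33 mm high; the work slides on the bench itself. Two guides, 18 mm high, flare from the mouth to 120 mm apart at y = -80 mm.
- hold_down (a point): Underside of the sprung hold-down shoe inside the tunnel, 100 mm past the mouth, 19 mm above the bench at the start. The board's leading end must lift it 3 mm (a passing bump of about 7 N, then a steady drag of 4 to 8 N). Beyond it a rigid back stop's face stands hidden, anywhere from 165 to 195 mm past the mouth, different each time.
- workpiece: Pine board, 66 mm wide, 150 mm long, 22 mm thick, about 0.16 kg, lying flat just before the mouth between the guides, slightly askew. Origin: centre of its underside; +y is its long axis and points towards the tunnel. The longer, thinner board further back is a spare.
- gauge_pin (a joint): Gauge pin in the face of the hidden back stop, slides in the feed direction: 0 = standing out 8 mm, 0.008 = flush, which is when the board is against the rigid stop. It starts at 0, yields to about 3.5 N on top of the board's drag, and stays where it is pushed.
- push_stick: Plywood push stick lying flat on the bench, about 0.18 kg: a bar 30 mm wide, 14 mm high and 215 mm long with an upright handle block on it, 24 mm wide (x), 74 mm long (y), its top 73 mm above the underside. Origin: underside of the bar below the middle of the handle; +y points along the bar to the nose 170 mm ahead; the bar's rear end is 45 mm behind. Grip the handle across x.
- stick_nose (a point): Middle of the push stick's flat nose face, 170 mm ahead of the stick's origin and 7 mm above its underside.
- filler_tin: Flat round yellow tin, 126 mm across, 49 mm high, standing on the bench; origin at the centre of its underside. Leave alone.
- mesh_cup: Mesh pencil cup, 72 mm across, 105 mm high; origin at the centre of its underside. Leave alone.
- sanding_block: Green sanding block, 64 x 100 x 30 mm, long axis y; origin at the centre of its underside. Leave alone.

How it is judged:
By the outcome, as a careful person would: the job done as asked, in the order asked, and still so for the second after the job is handed in, with the robot touching nothing.
It also fails if it takes over 72 s, if anything falls off the work surface, if the arm or the gripper's body presses on something with over 40 N, if the wrist force passes 120 N, or if a joint passes its speed limit or range.

## Working session

There is one attempt and no reset: what is moved stays moved. The work goes in short steps, Python scripts to look and compute and a tool call to move; the robot and the scene stay as the last step left them, time stands still between calls to the robot, and variables do not carry over. Pictures are saved under pics/ and viewed, at most 10 in all, crops included, and the job is handed in when it is done.

Besides the shell and the picture viewer there is one more tool, called after "Emit:" as name(argument=value, ...) on one line, values as JSON. jog_arm: Moves the arm, as the interface text tells. Its arguments: {"type":"object","properties":{"increments":{"type":"array"},"jaw":{"type":"number"}},"required":["increments"]}

```bash
mkdir -p pics; python3 - <<'E'
from rig import monitor, eyes, env
import cv2,numpy as np
s=monitor.state();print(s, env.tip_reach)
for n in ("scene","top"):
    c=eyes.camera(n);cv2.imwrite(f"pics/{n}0.png",c["image"][:,:,::-1]);print(n,c["mtx"].tolist(),c["view"].tolist())
    np.savez(f"pics/{n}0.npz",**c)
E
```

```text
{'t': 0.0, 'qpos': array([-1.21122941,  0.68997538, -0.19451745,  1.56634069,  0.15729838,
        0.90250738, -0.21506465]), 'joint_velocities': array([ 0.00179915,  0.00043287,  0.00102512, -0.00023482, -0.00096816,
        0.0015908 , -0.00038483]), 'tau': array([-7.58401857e-04, -5.27571523e+01, -1.26714002e+00, -1.53434855e+01,
       -5.26293903e-02,  6.45851178e-03,  1.66575783e-04]), 'ee_pos': array([0.19994132, 0.59180711, 0.40391611]), 'eef_rot': array([-8.34834263e-05,  1.62104391e-01,  9.86773186e-01, -9.15685969e-04]), 'force': array([-0.29118235,  0.32774837, -0.14190177]), 'ft_torque': array([ 0.02213418,  0.02987273, -0.01647643]), 'gripper_force': 0.0, 'width': 0.08811370583276344} 0.166
scene [[389.55788343584555, 0.0, 283.90619469158014], [0.0, 389.55788343584555, 202.73394664961972], [0.0, 0.0, 1.0]] [[0.8065530942284814, -0.5911017998231584, -0.008412397772645666, -0.5034584714462702], [-0.28138780774796024, -0.37135856233790343, -0.8848241180195772, 0.19668539815791594], [0.5198971127456464, 0.7160247764038253, -0.4658492371299886, 0.9759625668295325], [0.0, 0.0, 0.0, 1.0]]
top [[395.9133571353553, 0.0, 272.18034218989], [0.0, 395.9133571353553, 205.4507351417409], [0.0, 0.0, 1.0]] [[0.022111133338343865, -0.999416882831936, 0.02601907171653475, -0.07665342222630578], [-0.987386794774035, -0.025911319607951854, -0.15619193648211313, 0.5950985585422035], [0.15677504676558662, -0.022237307091254828, -0.9873839612253063, 1.1657081137545178], [0.0, 0.0, 0.0, 1.0]]
```

View pics/top0.png

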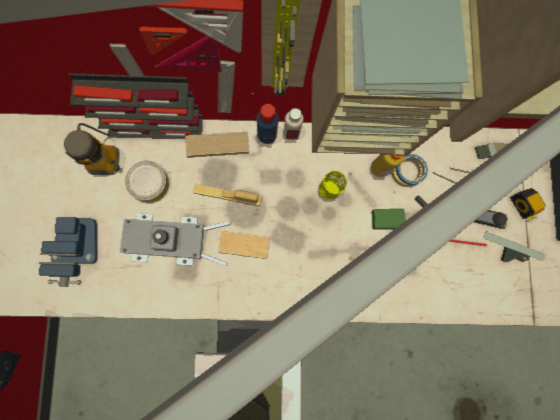

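View pics/scene0.png

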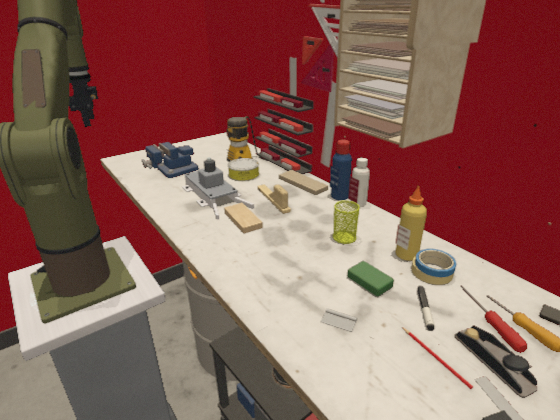

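The top view shows the fixture centred near (162,238) with its mouth at right around (202,240). The board is at (244,245). The push stick's nose is at (194,188) and its handle around (246,197), and the tin is at (146,181). The scene view shows the same layout, with the stick's handle upright at (282,195).

```bash
cat > h.py <<'E'
import numpy as np,cv2
def cast(c,px,z):
    K,V=c["mtx"],c["view"];R,t=V[:3,:3],V[:3,3]
    px=np.atleast_2d(px).astype(float)
    d=(np.c_[px,np.ones(len(px))]@np.linalg.inv(K).T)@R; o=-R.T@t
    return o+d*((z-o[2])/d[:,2])[:,None]
def proj(c,P):
    p=np.atleast_2d(P)@c["view"][:3,:3].T+c["view"][:3,3]; p=p@c["mtx"].T; return p[:,:2]/p[:,2:]
E
python3 - <<'E'
from h import *
c=dict(np.load("pics/top0.npz"))
im=c["image"][150:280,110:280,::-1]
cv2.imwrite("pics/crop0.png",cv2.resize(im,None,fx=4.5,fy=4.5,interpolation=cv2.INTER_CUBIC))
hsv=cv2.cvtColor(c["image"],cv2.COLOR_RGB2HSV)
for n,p in dict(board=(244,245),sticknose=(200,190),handle=(246,197),bench=(215,215)).items(): print(n,hsv[p[1],p[0]])
m=((hsv[...,1]>95)&(hsv[...,0]>8)&(hsv[...,0]<25)&(hsv[...,2]>120)).astype(np.uint8)
n,l,st,ce=cv2.connectedComponentsWithStats(m)
for i in range(1,n):
    if st[i,4]>150 and 130<ce[i][1]<290 and ce[i][0]<330:
        pts=np.argwhere(l==i)[:,::-1]; r=cv2.minAreaRect(pts.astype(np.float32)); b=cv2.boxPoints(r)
        print(st[i],r,cast(c,b,0.014).round(4).tolist())
E
```

```text
board [ 18 129 211]
sticknose [ 21 134 210]
handle [ 20 134 179]
bench [ 24  52 211]
[ 186  132   62   24 1202] ((216.39588928222656, 143.4730224609375), (19.817626953125, 60.994754791259766), 86.09950256347656) [[0.8224, 0.222, 0.014], [0.8425, 0.0267, 0.014], [0.7764, 0.0203, 0.014], [0.7568, 0.214, 0.014]]
[194 184  67  22 600] ((227.20684814453125, 193.42437744140625), (67.64513397216797, 11.48192024230957), 10.885527610778809) [[0.6363, 0.1877, 0.014], [0.6728, 0.1828, 0.014], [0.6374, -0.0284, 0.014], [0.6011, -0.0226, 0.014]]
[ 219  231   50   27 1021] ((243.55389404296875, 244.42007446289062), (48.114173889160156, 21.384078979492188), 7.431407928466797) [[0.4528, 0.0999, 0.014], [0.5185, 0.0941, 0.014], [0.5027, -0.0547, 0.014], [0.4371, -0.0477, 0.014]]
```

View pics/crop0.png

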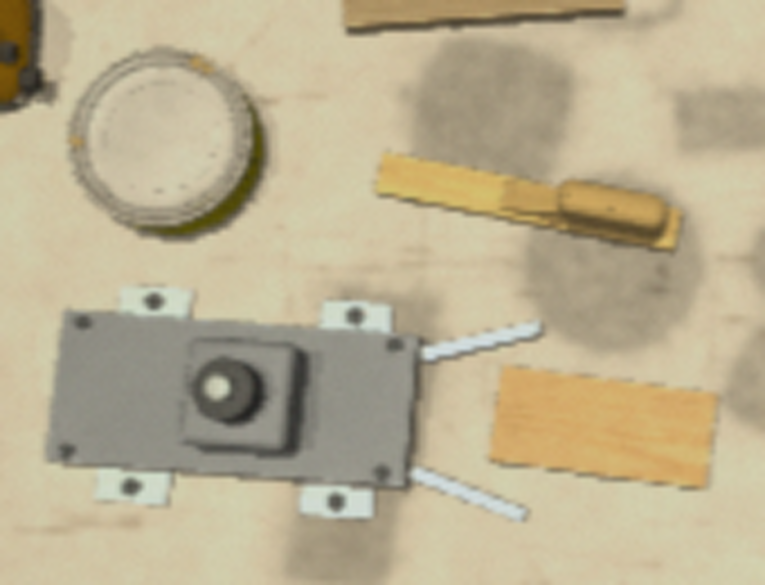

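The crop shows the plate corners at (418,337), (408,487), (65,310) and (48,462). The guides flare to the right, and the board corners are at (503,366), (490,460), (718,392) and (707,487). The stick nose edge runs (388,153)–(376,192), and its handle lies at (558..670, 180..238).

```bash
python3 - <<'E'
from h import *
c=dict(np.load("pics/top0.npz"))
f=lambda pts,z:cast(c,np.array(pts)/4.5+[110-.4,150-.4],z)
P=f([(418,337),(408,487),(65,310),(48,462)],.041)
print("plate",P.round(4).tolist()); m=(P[0]+P[1])/2;b=(P[2]+P[3])/2;d=m-b
print("mouth",m,"len",np.linalg.norm(d),"w",np.linalg.norm(P[0]-P[1]),"feed yaw",np.degrees(np.arctan2(b[1]-m[1],b[0]-m[0])))
G=f([(540,327),(525,516)],.018);print("guide ends",G)
B=f([(503,366),(490,460),(718,392),(707,487)],.022)
m2=(B[0]+B[1])/2;b2=(B[2]+B[3])/2
print("board front",m2,"rear",b2,np.linalg.norm(m2-b2),"yaw",np.degrees(np.arctan2(*(m2-b2)[[1,0]])))
S=f([(388,153),(376,192),(683,208),(675,248)],.014)
n=(S[0]+S[1])/2;r=(S[2]+S[3])/2
print("nose",n,"rear",r,np.linalg.norm(n-r),"yaw",np.degrees(np.arctan2(*(n-r)[[1,0]])), "origin",r+(n-r)*45/215)
H=f([(558,180),(566,178),(668,236),(655,238),(560,213),(671,200)],.073);print(H.round(3), f([(613,208)],.073))
T=f([(162,142)],.049);print("tin",T)
E
```

```text
plate [[0.5336, 0.1485, 0.041], [0.4329, 0.1502, 0.041], [0.546, 0.3865, 0.041], [0.4439, 0.3896, 0.041]]
mouth [0.48324383 0.14934589 0.041     ] len 0.23900607899730772 w 0.10073556861515369 feed yaw 87.19113185018898
guide ends [[0.54506794 0.06839377 0.018     ]
 [0.41565215 0.07354058 0.018     ]]
board front [0.48492474 0.09539779 0.022     ] rear [ 0.47035817 -0.05265221  0.022     ] 0.1487648767751126 yaw 84.38077870295936
nose [0.65170788 0.18350722 0.014     ] rear [ 0.61775528 -0.02575763  0.014     ] 0.2120013176081944 yaw 80.78423508902165 origin [0.62486163 0.01804199 0.014     ]
[[ 0.638  0.056  0.073]
 [ 0.64   0.05   0.073]
 [ 0.602 -0.019  0.073]
 [ 0.6   -0.01   0.073]
 [ 0.616  0.053  0.073]
 [ 0.626 -0.02   0.073]] [[0.61999542 0.01821842 0.073     ]]
tin [[0.66179048 0.32751681 0.049     ]]
```

Emit:
jog_arm(increments=[[[-1.5, -1.0, 0], 0], [[-2.9, -2.05, 0], 0], [[-2.9, -2.05, 0], 0], [[-2.9, -2.05, 0], 0], [[-2.9, -2.05, 0], 0], [[-2.9, -2.05, 0], 0], [[-2.9, -2.05, 0], 0], [[-2.9, -2.05, 0], 0]])

```text
t: 0.77
ee_pos: [0.3581, 0.3753, 0.4045]
eef_rot: [-0.0, 0.162, 0.987, -0.0]
force: [1.3, 0.8, 0.2]
width: 0.0884
gripper_force: 0.0
```

Emit:
jog_arm(increments=[[[-2.9, -2.05, 0], 0], [[-2.9, -2.05, 0], 0], [[-2.9, -2.05, 0], 0], [[-2.9, -2.05, 0], 0], [[-2.9, -2.05, 0], 0], [[-2.9, -2.05, 0], 0], [[-2.9, -2.05, 0], 0], [[-2.9, -2.05, 0], 0]])

```text
t: 1.43
ee_pos: [0.5254, 0.1456, 0.4045]
eef_rot: [-0.0, 0.162, 0.987, -0.0]
force: [-0.1, 0.7, 0.5]
width: 0.0883
gripper_force: 0.0
```

Emit:
jog_arm(increments=[[[-2.9, -2.05, 0], 0], [[-2.9, -2.05, 0], 0], [[-2.9, -2.05, 0], 0], [[-2.9, -2.05, 0], 0], [[-1.6, -1.0, 0], 0], [[0, 0, 1], 6.7], [[0, 0, 1], 6.7], [[0, 0, 1], 6.7]])

```text
t: 2.1
ee_pos: [0.6204, 0.0171, 0.3738]
eef_rot: [-0.0, 0.335, 0.942, -0.0]
force: [0.0, 0.6, -0.5]
width: 0.0881
gripper_force: 0.0
```

Emit:
jog_arm(increments=[[[0, 0, 1], 6.7], [[0, 0, 1], 6.7], [[0, 0, 1], 6.7], [[0, 0, 1], 6.7], [[0, 0, 1], 6.7], [[0, 0, 1], 6.7], [[0, 0, 1], 6.7], [[0, 0, 1], 6.7]])

```text
t: 2.77
ee_pos: [0.6202, 0.018, 0.2939]
eef_rot: [-0.0, 0.723, 0.69, -0.0]
force: [-0.2, 0.8, -0.3]
width: 0.088
gripper_force: 0.0
```

Emit:
jog_arm(increments=[[[0, 0, 0], 6.7], [[0, 0, 0], 0]])

```text
t: 2.93
ee_pos: [0.6199, 0.0183, 0.2935]
eef_rot: [-0.001, 0.762, 0.648, -0.001]
force: [-0.1, -0.3, -0.2]
width: 0.088
gripper_force: 0.0
```

```bash
cat >> h.py <<'E'
from scipy.spatial.transform import Rotation as Ro
def TR(s):
    q=s["eef_rot"];T=np.eye(4);T[:3,:3]=Ro.from_quat([q[1],q[2],q[3],q[0]]).as_matrix();T[:3,3]=s["ee_pos"];return T
def wcast(c,T,px,z):
    px=np.atleast_2d(px).astype(float);K=c["mtx"];a=(px-K[:2,2])/[K[0,0],K[1,1]]
    r=np.linalg.norm(a,axis=1)[:,None]; d=np.c_[a/np.maximum(r,1e-9)*np.sin(r),np.cos(r)]
    M=T@c["tool_from_camera"]; d=d@M[:3,:3].T; o=M[:3,3]; return o+d*((z-o[2])/d[:,2])[:,None]
def tool(s,dw):  # world shift -> tool cm
    return (TR(s)[:3,:3].T@np.array(dw)*100).round(2)
def yaw(s):  # angle of tool y, world deg
    v=TR(s)[:3,1];return np.degrees(np.arctan2(v[1],v[0]))
E
python3 - <<'E'
from h import *
from rig import monitor, eyes
s=monitor.state();c=eyes.camera("wrist");np.savez("pics/w1.npz",T=TR(s),**c)
print(s["ee_pos"],yaw(s),c["mtx"].tolist(),c["tool_from_camera"].round(3).tolist())
cv2.imwrite("pics/w1.png",c["image"][:,:,::-1])
E
```

```text
[0.61991007 0.01831343 0.2935386 ] -9.203524848804527 [[325.19226210127806, 0.0, 279.9121493577969], [0.0, 325.19226210127806, 206.40301044408906], [0.0, 0.0, 1.0]] [[-0.001, -0.965, -0.262, 0.067], [1.0, -0.0, -0.0, -0.0], [0.0, -0.262, 0.965, 0.021], [0.0, 0.0, 0.0, 1.0]]
```

View pics/w1.png

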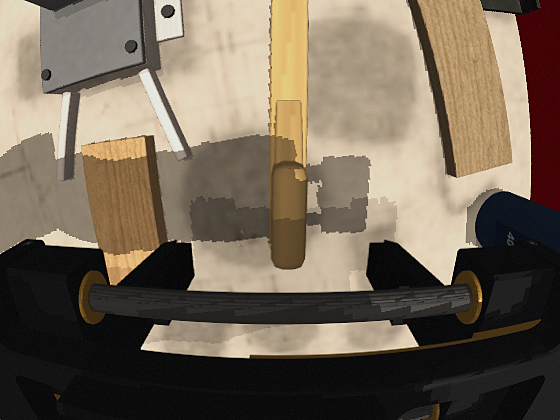

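The wrist view shows the handle top from (290,165) to (289,268), midway between the fingers. The board and guides are at left, in front of the mouth.

```bash
python3 - <<'E'
from h import *
from rig import monitor
c=dict(np.load("pics/w1.npz"));s=monitor.state()
P=wcast(c,c["T"],[(290,165),(289,268),(272,205),(307,205)],.073);print(P.round(4))
B=wcast(c,c["T"],[(274,60),(307,60)],.014);print(B.round(4))
W=wcast(c,c["T"],[(82,146),(152,137)],.022);print("board front",W.round(4))
G=wcast(c,c["T"],[(41,85),(142,66)],.041);print("plate mouth corners",G.round(4))
m=(P[0]+P[1])/2; print(m, "tool", tool(s,[m[0]-s["ee_pos"][0],m[1]-s["ee_pos"][1],0.189-s["ee_pos"][2]]))
E
```

```text
[[ 0.6317  0.056   0.073 ]
 [ 0.6204 -0.013   0.073 ]
 [ 0.6164  0.0325  0.073 ]
 [ 0.6385  0.029   0.073 ]]
[[0.633  0.1329 0.014 ]
 [0.6586 0.129  0.014 ]]
board front [[0.4562 0.0992 0.022 ]
 [0.5262 0.091  0.022 ]]
plate mouth corners [[0.435  0.1613 0.041 ]
 [0.5357 0.1457 0.041 ]]
[0.62603908 0.02148543 0.073     ] tool [ 0.42  0.54 10.51]
```

Emit:
jog_arm(increments=[[[0.1, 0.4, 0], 0], [[0, 0, 2], 0], [[0, 0, 2.5], 0], [[0, 0, 2.5], 0], [[0, 0, 2], 0], [[0, 0, 1], 0], [[0, 0, 0.4], 0], [[0, 0, 0], 0]])

```text
t: 3.65
ee_pos: [0.6246, 0.0182, 0.1904]
eef_rot: [-0.0, 0.76, 0.649, -0.0]
force: [0.2, -0.3, -0.3]
width: 0.0882
gripper_force: 0.0
```

Emit:
jog_arm(increments=[[[0, 0, 0], 0], [[0, 0, 0], 0], [[0, 0, 0], 0], [[0, 0, 0], 0], [[0, 0, 0], 0], [[0, 0, 0], 0], [[0, 0, 0], 0], [[0, 0, 0], 0]], jaw=1)

```text
t: 4.32
ee_pos: [0.6245, 0.0183, 0.1908]
eef_rot: [-0.0, 0.761, 0.649, 0.0]
force: [-0.2, -0.7, -0.1]
width: 0.0373
gripper_force: 0.0
```

Emit:
jog_arm(increments=[[[0, 0, 0], 0], [[0, 0, 0], 0], [[0, 0, 0], 0], [[0, 0, 0], 0]])

```text
t: 4.65
ee_pos: [0.6246, 0.0182, 0.1907]
eef_rot: [0.0, 0.761, 0.649, 0.0]
force: [1.5, -0.1, -0.6]
width: 0.0238
gripper_force: 29.9
```

Emit:
jog_arm(increments=[[[0, 0, -0.5], 0], [[0, 0, -1.5], 0], [[0, 0, -2], 0], [[0, 0, -1], 0], [[0, 0, 0], 0]])

```text
t: 5.07
ee_pos: [0.6256, 0.0182, 0.2439]
eef_rot: [0.002, 0.761, 0.649, 0.002]
force: [0.3, 0.2, -1.3]
width: 0.0236
gripper_force: 29.9
```

Emit:
jog_arm(increments=[[[0, 0, 0], -6.4], [[-2, 0, 0], 0], [[-3, 0, 0], 0], [[-3, 0, 0], 0], [[-1.5, -2.5, 0], 0], [[-1.5, -3, 0], 0], [[-1.5, -3, 0], 0], [[-1.5, -3, 0], 0]])

```text
t: 5.73
ee_pos: [0.5015, -0.1168, 0.2407]
eef_rot: [-0.0, 0.723, 0.69, -0.0]
force: [0.4, -0.2, -2.3]
width: 0.0239
gripper_force: 29.9
```

Emit:
jog_arm(increments=[[[-2.4, -3, 0], 0], [[-3, -0.4, 0], 0], [[-3, 0, 0], 0], [[-3, 0, 0], 0], [[-2, 0, 0], 0], [[0, 0, 0], 0]])

```text
t: 6.23
ee_pos: [0.4617, -0.2543, 0.2408]
eef_rot: [0.002, 0.726, 0.688, -0.001]
force: [-0.4, -0.2, -2.5]
width: 0.0236
gripper_force: 29.9
```

```bash
python3 - <<'E'
from h import *
from rig import monitor, eyes
s=monitor.state();c=eyes.camera("wrist");np.savez("pics/w2.npz",T=TR(s),**c)
t=eyes.camera("top");np.savez("pics/t2.npz",**t)
print(s["ee_pos"],yaw(s),s["force"])
w=cv2.resize(c["image"][:300,:,::-1],None,fx=1,fy=1)
k=cv2.resize(t["image"][190:300,180:367,::-1],None,fx=3,fy=3,interpolation=cv2.INTER_CUBIC)[:300,:560]
cv2.imwrite("pics/c2.png",np.vstack([w,k]))
E
```

```text
[ 0.46169128 -0.25426807  0.24082718] -3.129513088342967 [-0.39910702 -0.22038573 -2.52116745]
```

View pics/c2.png

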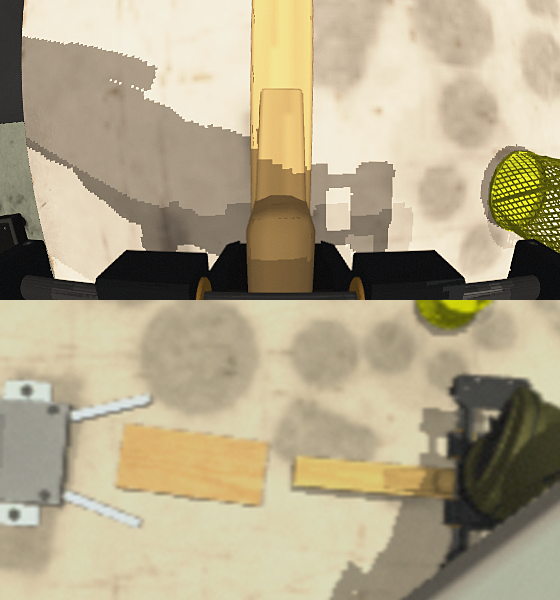

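The top view shows the lifted stick behind the board, with its nose edge at (294,457)–(291,489). The board's rear edge is at (268,443)–(262,505). In the wrist view the bar runs straight ahead, at columns 251–313.

```bash
python3 - <<'E'
from h import *
c=dict(np.load("pics/t2.npz"));w=dict(np.load("pics/w2.npz"))
f=lambda p,z:cast(c,np.array([(x/3+180-.3,(y-300)/3+190-.3) for x,y in p]),z)
S=f([(294,457),(291,489),(455,470),(455,498)],.064);print("stick",S.round(4)[:,:2].tolist(),"nose",(S[0]+S[1])/2)
a=S[:2].mean(0)-S[2:].mean(0);print("stick yaw",np.degrees(np.arctan2(a[1],a[0])))
B=f([(268,443),(262,505),(122,424),(116,487)],.022);print("rear",B[:2].mean(0),"front",B[2:].mean(0))
P=f([(73,404),(66,505)],.041);print("mouth",P.mean(0))
R=wcast(w,w["T"],[(251,10),(313,10),(249,150),(313,150)],.064);print(R.round(4)[:,:2].tolist())
E
```

```text
stick [[0.4842, -0.0808], [0.4526, -0.0784], [0.4752, -0.2414], [0.4475, -0.2413]] nose [ 0.46841998 -0.07961246  0.064     ]
stick yaw 87.48666702722608
rear [ 0.46903127 -0.0529885   0.022     ] front [0.48440641 0.0971203  0.022     ]
mouth [0.48322367 0.14485441 0.041     ]
[[0.4546, -0.1324], [0.4842, -0.134], [0.4498, -0.2016], [0.4805, -0.2033]]
```

Emit:
jog_arm(increments=[[[0, 0.2, 1.5], 0], [[0, 0, 2], 0], [[0, 0, 1], 0], [[0, 0, 0.3], 0], [[0, 0, 0], 0], [[0, 0, 0], 0]])

```text
t: 6.83
ee_pos: [0.4651, -0.2481, 0.1929]
eef_rot: [-0.0, 0.723, 0.691, 0.0]
force: [0.3, -0.1, -1.3]
width: 0.0242
gripper_force: 29.9
```

Emit:
jog_arm(increments=[[[0, 0, 0.1], 0], [[0, 0, 0], 0], [[0, 0, 0], 0]])

```text
t: 7.08
ee_pos: [0.465, -0.2487, 0.1922]
eef_rot: [0.0, 0.723, 0.69, 0.0]
force: [-0.0, -0.7, -2.8]
width: 0.0239
gripper_force: 29.9
```

Emit:
jog_arm(increments=[[[0, 0, 0.1], 0], [[0, 0, 0], 0], [[0, 0, 0], 0]])

```text
t: 7.33
ee_pos: [0.4648, -0.2486, 0.1907]
eef_rot: [0.0, 0.723, 0.69, 0.0]
force: [0.6, 0.2, -2.0]
width: 0.0237
gripper_force: 29.9
```

Emit:
jog_arm(increments=[[[0.5, 0, 0.05], 0], [[0.6, 0, 0], 0], [[0.4, 0, 0], 0], [[0, 0, 0], 0]])

```text
t: 7.67
ee_pos: [0.466, -0.2327, 0.1906]
eef_rot: [0.0, 0.723, 0.691, 0.0]
force: [-0.2, -0.9, 5.5]
width: 0.0239
gripper_force: 29.9
```

Emit:
jog_arm(increments=[[[0.2, 0, -0.04], 0], [[0.2, 0, 0], 0], [[0.2, 0, 0], 0], [[0.2, 0, 0], 0], [[0.2, 0, 0], 0], [[0.2, 0, 0], 0], [[0.2, 0, 0], 0], [[0.2, 0, 0], 0]])

```text
t: 8.33
ee_pos: [0.4664, -0.2178, 0.1906]
eef_rot: [0.0, 0.724, 0.69, -0.0]
force: [0.1, -3.9, 1.8]
width: 0.0239
gripper_force: 29.9
```

Emit:
jog_arm(increments=[[[0.2, 0, 0], 0], [[0.2, 0, 0], 0], [[0.2, 0, 0], 0], [[0.2, 0, 0], 0], [[0.2, 0, 0], 0], [[0.2, 0, 0], 0], [[0.2, 0, 0], 0], [[0.2, 0, 0], 0]])

```text
t: 9.0
ee_pos: [0.4671, -0.2015, 0.1906]
eef_rot: [0.0, 0.723, 0.69, 0.0]
force: [-1.2, -4.0, 2.6]
width: 0.024
gripper_force: 29.9
```

```bash
cat > look.py <<'E'
from h import *
from rig import monitor, eyes
import sys
s=monitor.state();t=eyes.camera("top")
im=t["image"][190:300,180:367,::-1]
cv2.imwrite(f"pics/{sys.argv[1]}.png",cv2.resize(im,None,fx=4,fy=4,interpolation=cv2.INTER_CUBIC)); np.savez(f"pics/{sys.argv[1]}.npz",**t)
print(s["ee_pos"],yaw(s),s["force"])
E
python3 look.py t3
```

```text
[ 0.46707278 -0.20148518  0.19060391] -2.672060551900462 [-1.16180082 -4.03751523  2.62359168]
```

View pics/t3.png

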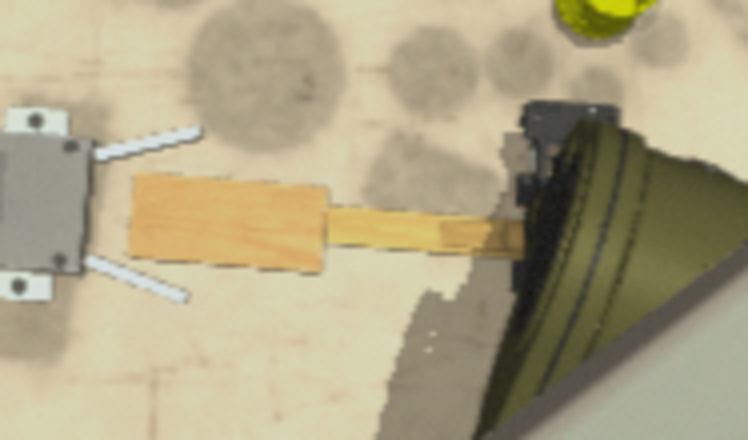

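The board sits flush on the nose: rear edge at (326,187–272), front at (132,216). It is about 5 px (3–4 mm) to the −x side of the centreline between the guides, so I'll drift +x while feeding.

Emit:
jog_arm(increments=[[[0.2, 0.03, 0], 0], [[0.2, 0.03, 0], 0], [[0.2, 0.03, 0], 0], [[0.2, 0.03, 0], 0], [[0.2, 0.03, 0], 0], [[0.2, 0.03, 0], 0], [[0.2, 0.03, 0], 0], [[0.2, 0.03, 0], 0]])

```text
t: 9.72
ee_pos: [0.4701, -0.1856, 0.1906]
eef_rot: [-0.0, 0.723, 0.69, -0.0]
force: [-1.0, -5.5, 3.4]
width: 0.0238
gripper_force: 29.9
```

Emit:
jog_arm(increments=[[[0.2, 0.02, 0], 0], [[0.2, 0.02, 0], 0], [[0.2, 0, 0], 0], [[0.2, 0, 0], 0], [[0.2, 0, 0], 0], [[0.2, 0, 0], 0]])

```text
t: 10.22
ee_pos: [0.4712, -0.1736, 0.1906]
eef_rot: [0.0, 0.723, 0.69, 0.0]
force: [-0.6, -5.2, 3.0]
width: 0.0237
gripper_force: 29.9
```

```bash
python3 look.py t4
```

```text
[ 0.47124819 -0.17359953  0.1906102 ] -2.6674180801699094 [-0.63450909 -5.17734002  2.98940014]
```

View pics/t4.png

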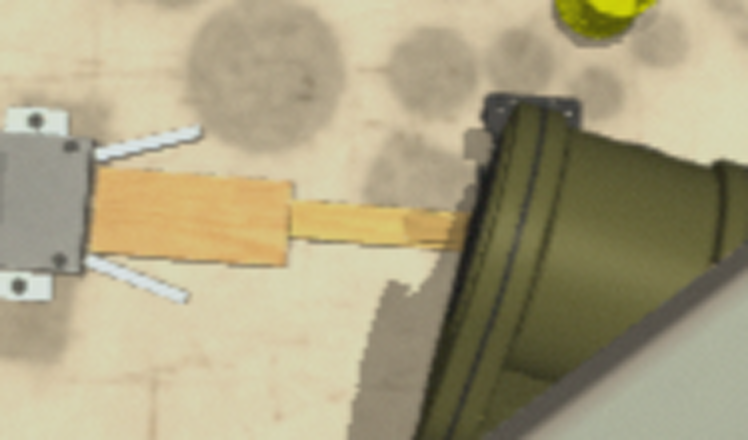

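The board's front is just entering the mouth at (92,168–255), centred between the guides, and the nose is flush behind it.

Emit:
jog_arm(increments=[[[0.2, 0, 0], 0], [[0.2, 0, 0], 0], [[0.2, 0, 0], 0], [[0.2, 0, 0], 0], [[0.2, 0, 0], 0], [[0.2, 0, 0], 0], [[0.2, 0, 0], 0], [[0.2, 0, 0], 0]])

```text
t: 10.93
ee_pos: [0.4719, -0.1576, 0.1906]
eef_rot: [-0.0, 0.723, 0.69, 0.0]
force: [0.1, -4.9, 2.7]
width: 0.0235
gripper_force: 29.9
```

Emit:
jog_arm(increments=[[[0.25, 0, 0], 0], [[0.25, 0, 0], 0], [[0.25, 0, 0], 0], [[0.25, 0, 0], 0], [[0.25, 0, 0], 0], [[0.25, 0, 0], 0], [[0.25, 0, 0], 0], [[0.25, 0, 0], 0]])

```text
t: 11.6
ee_pos: [0.4728, -0.1376, 0.1906]
eef_rot: [-0.0, 0.723, 0.69, -0.0]
force: [-0.4, -5.3, 3.6]
width: 0.0236
gripper_force: 29.9
```

Emit:
jog_arm(increments=[[[0.25, 0, 0], 0], [[0.25, 0, 0], 0], [[0.25, 0, 0], 0], [[0.25, 0, 0], 0], [[0.25, 0, 0], 0], [[0.25, 0, 0], 0], [[0.25, 0, 0], 0], [[0.25, 0, 0], 0]])

```text
t: 12.27
ee_pos: [0.4737, -0.1177, 0.1906]
eef_rot: [-0.0, 0.723, 0.69, -0.0]
force: [-0.1, -5.2, 2.8]
width: 0.0241
gripper_force: 29.9
```

Emit:
jog_arm(increments=[[[0.25, 0, 0], 0], [[0.25, 0, 0], 0], [[0.25, 0, 0], 0], [[0.25, 0, 0], 0], [[0.25, 0, 0], 0], [[0.25, 0, 0], 0], [[0.25, 0, 0], 0], [[0.2, 0, 0], 0]])

```text
t: 12.93
ee_pos: [0.4746, -0.0982, 0.1906]
eef_rot: [-0.0, 0.724, 0.69, -0.0]
force: [0.1, -5.8, 3.8]
width: 0.0239
gripper_force: 29.9
```

Emit:
jog_arm(increments=[[[0.15, 0, 0], 0], [[0.15, 0, 0], 0], [[0.15, 0, 0], 0], [[0.15, 0, 0], 0], [[0.15, 0, 0], 0], [[0.15, 0, 0], 0]])

```text
t: 13.43
ee_pos: [0.4749, -0.0894, 0.1906]
eef_rot: [-0.0, 0.724, 0.69, -0.0]
force: [0.5, -5.4, 3.0]
width: 0.0234
gripper_force: 29.9
```

Emit:
jog_arm(increments=[[[0.15, 0, -0.02], 0], [[0.15, 0, 0], 0], [[0.15, 0, 0], 0], [[0.15, 0, 0], 0], [[0.15, 0, 0], 0], [[0.15, 0, 0], 0]])

```text
t: 13.93
ee_pos: [0.4755, -0.0799, 0.1906]
eef_rot: [-0.0, 0.723, 0.691, 0.0]
force: [1.6, -4.8, -0.7]
width: 0.0236
gripper_force: 30.0
```

Emit:
jog_arm(increments=[[[0.15, 0, 0], 0], [[0.15, 0, 0], 0], [[0.15, 0, 0], 0], [[0.15, 0, 0], 0], [[0.15, 0, 0], 0], [[0.15, 0, 0], 0], [[0.15, 0, 0], 0], [[0.15, 0, 0], 0]])

```text
t: 14.6
ee_pos: [0.4757, -0.0708, 0.191]
eef_rot: [0.001, 0.725, 0.689, -0.001]
force: [-0.2, -9.2, 0.9]
width: 0.0238
gripper_force: 29.9
```

Emit:
jog_arm(increments=[[[0.15, 0, 0], 0], [[0.15, 0, 0], 0], [[0.15, 0, 0], 0], [[0.15, 0, 0], 0], [[0.15, 0, 0], 0], [[0.15, 0, 0], 0], [[0.15, 0, 0], 0], [[0.15, 0, 0], 0]])

```text
t: 15.27
ee_pos: [0.4763, -0.0584, 0.191]
eef_rot: [0.001, 0.724, 0.689, -0.001]
force: [-0.1, -8.5, 0.9]
width: 0.0235
gripper_force: 29.9
```

Emit:
jog_arm(increments=[[[0.15, 0, 0], 0], [[0.15, 0, 0], 0], [[0.15, 0, 0], 0], [[0.15, 0, 0], 0], [[0.15, 0, 0], 0], [[0.15, 0, 0], 0], [[0.15, 0, 0], 0], [[0.15, 0, 0], 0]])

```text
t: 15.93
ee_pos: [0.4769, -0.0464, 0.191]
eef_rot: [0.001, 0.724, 0.689, -0.001]
force: [1.1, -8.1, 1.2]
width: 0.024
gripper_force: 29.9
```

Emit:
jog_arm(increments=[[[0.15, 0, 0], 0], [[0.15, 0, 0], 0], [[0.15, 0, 0], 0], [[0.15, 0, 0], 0], [[0.15, 0, 0], 0], [[0.15, 0, 0], 0]])

```text
t: 16.43
ee_pos: [0.4773, -0.0375, 0.191]
eef_rot: [0.001, 0.724, 0.689, -0.001]
force: [0.5, -9.8, 0.5]
width: 0.0238
gripper_force: 29.9
```

Emit:
jog_arm(increments=[[[0.1, 0, 0], 0], [[0.1, 0, 0], 0], [[0.1, 0, 0], 0], [[0.1, 0, 0], 0], [[0.1, 0, 0], 0], [[0.1, 0, 0], 0], [[0.1, 0, 0], 0], [[0.1, 0, 0], 0]])

```text
t: 17.1
ee_pos: [0.4777, -0.0296, 0.191]
eef_rot: [0.001, 0.724, 0.689, -0.001]
force: [0.2, -7.9, 1.7]
width: 0.0243
gripper_force: 29.9
```

Emit:
jog_arm(increments=[[[0.1, 0, 0], 0], [[0.1, 0, 0], 0], [[0.1, 0, 0], 0], [[0.1, 0, 0], 0], [[0.1, 0, 0], 0]])

```text
t: 17.52
ee_pos: [0.478, -0.0246, 0.191]
eef_rot: [0.001, 0.725, 0.689, -0.001]
force: [0.9, -10.5, 0.3]
width: 0.0237
gripper_force: 29.9
```

Emit:
jog_arm(increments=[[[0.1, 0, 0], 0], [[0.1, 0, 0], 0], [[0.1, 0, 0], 0], [[0.1, 0, 0], 0], [[0.1, 0, 0], 0]])

```text
t: 17.93
ee_pos: [0.4782, -0.0197, 0.191]
eef_rot: [0.001, 0.725, 0.689, -0.001]
force: [1.0, -9.0, 1.4]
width: 0.0237
gripper_force: 29.9
```

Noise is about ±1 N and there's no pin yet. I'll keep to short steps.

Emit:
jog_arm(increments=[[[0.1, 0, 0], 0], [[0.1, 0, 0], 0], [[0.1, 0, 0], 0], [[0.1, 0, 0], 0], [[0.1, 0, 0], 0]])

```text
t: 18.35
ee_pos: [0.4785, -0.0146, 0.191]
eef_rot: [0.001, 0.725, 0.689, -0.001]
force: [0.5, -8.5, 0.7]
width: 0.0239
gripper_force: 29.9
```

Emit:
jog_arm(increments=[[[0.1, 0, 0], 0], [[0.1, 0, 0], 0], [[0.1, 0, 0], 0], [[0.1, 0, 0], 0], [[0.1, 0, 0], 0]])

```text
t: 18.77
ee_pos: [0.4787, -0.0097, 0.191]
eef_rot: [0.001, 0.725, 0.689, -0.001]
force: [-0.1, -8.7, 2.2]
width: 0.0238
gripper_force: 29.9
```

Emit:
jog_arm(increments=[[[0.1, 0, 0], 0], [[0.1, 0, 0], 0], [[0.1, 0, 0], 0], [[0.1, 0, 0], 0], [[0.1, 0, 0], 0]])

```text
t: 19.18
ee_pos: [0.4789, -0.0047, 0.191]
eef_rot: [0.001, 0.725, 0.689, -0.001]
force: [0.7, -9.0, 1.0]
width: 0.024
gripper_force: 29.9
```

Emit:
jog_arm(increments=[[[0.1, 0, 0], 0], [[0.1, 0, 0], 0], [[0.1, 0, 0], 0], [[0.1, 0, 0], 0], [[0.1, 0, 0], 0]])

```text
t: 19.6
ee_pos: [0.4791, 0.0003, 0.191]
eef_rot: [0.001, 0.725, 0.689, -0.001]
force: [0.2, -10.2, 1.5]
width: 0.0238
gripper_force: 29.9
```

Emit:
jog_arm(increments=[[[0.1, 0, 0], 0], [[0.1, 0, 0], 0], [[0.1, 0, 0], 0], [[0.1, 0, 0], 0]])

```text
t: 19.93
ee_pos: [0.4791, 0.0026, 0.1911]
eef_rot: [0.002, 0.725, 0.688, -0.002]
force: [0.0, -14.2, 3.2]
width: 0.0237
gripper_force: 29.9
```

Emit:
jog_arm(increments=[[[0.1, 0, 0], 0], [[0.1, 0, 0], 0], [[0.1, 0, 0], 0]])

```text
t: 20.18
ee_pos: [0.4792, 0.0054, 0.1912]
eef_rot: [0.002, 0.725, 0.688, -0.002]
force: [0.6, -13.9, 2.7]
width: 0.0238
gripper_force: 29.9
```

Emit:
jog_arm(increments=[[[0.1, 0, 0], 0], [[0.1, 0, 0], 0], [[0.05, 0, 0], 0]])

```text
t: 20.43
ee_pos: [0.4793, 0.008, 0.1912]
eef_rot: [0.002, 0.725, 0.688, -0.002]
force: [-0.1, -13.9, 2.5]
width: 0.0234
gripper_force: 29.9
```

Emit:
jog_arm(increments=[[[0.05, 0, 0], 0], [[0.05, 0, 0], 0], [[0, 0, 0], 0]])

```text
t: 20.68
ee_pos: [0.4794, 0.009, 0.1912]
eef_rot: [0.002, 0.725, 0.688, -0.002]
force: [-0.1, -13.1, 3.4]
width: 0.0234
gripper_force: 29.9
```

Emit:
jog_arm(increments=[[[0.05, 0, 0], 0], [[0.05, 0, 0], 0], [[0, 0, 0], 0]])

```text
t: 20.93
ee_pos: [0.4794, 0.0099, 0.1912]
eef_rot: [0.002, 0.725, 0.688, -0.002]
force: [-0.0, -14.0, 3.0]
width: 0.0236
gripper_force: 29.9
```

Emit:
jog_arm(increments=[[[0.05, 0, 0], 0], [[0.05, 0, 0], 0], [[0, 0, 0], 0]])

```text
t: 21.18
ee_pos: [0.4794, 0.0101, 0.1912]
eef_rot: [0.002, 0.726, 0.688, -0.003]
force: [0.7, -15.9, 5.3]
width: 0.0237
gripper_force: 29.9
```

Emit:
jog_arm(increments=[[[0.05, 0, 0], 0], [[0.05, 0, 0], 0], [[0, 0, 0], 0]])

```text
t: 21.43
ee_pos: [0.4794, 0.0104, 0.1913]
eef_rot: [0.003, 0.726, 0.688, -0.003]
force: [-1.3, -17.7, 4.1]
width: 0.0239
gripper_force: 30.0
```

Emit:
jog_arm(increments=[[[0.05, 0, 0], 0], [[0.04, 0, 0], 0], [[0, 0, 0], 0]])

```text
t: 21.68
ee_pos: [0.4793, 0.0106, 0.1914]
eef_rot: [0.003, 0.726, 0.687, -0.003]
force: [0.1, -20.1, 5.4]
width: 0.0238
gripper_force: 30.0
```

```bash
python3 look.py t5
```

```text
[0.47934857 0.01059573 0.19137258] -3.176683692632521 [  0.0787921  -20.0787353    5.35711079]
```

View pics/t5.png

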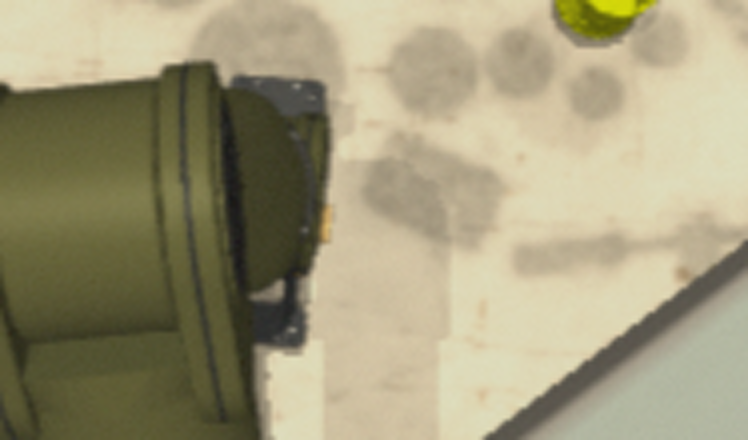

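The arm hides the work here. By dead reckoning the board's front is about 188 mm past the mouth, which fits the stop's range. I'll add a slight extra push, hold, then withdraw.

Emit:
jog_arm(increments=[[[0.04, 0, 0], 0], [[0, 0, 0], 0], [[0, 0, 0], 0], [[0, 0, 0], 0], [[0, 0, 0], 0], [[0, 0, 0], 0]])

```text
t: 22.23
ee_pos: [0.4794, 0.0107, 0.1914]
eef_rot: [0.003, 0.727, 0.687, -0.003]
force: [-0.6, -20.1, 5.5]
width: 0.024
gripper_force: 30.0
```

Emit:
jog_arm(increments=[[[-0.1, 0, 0], 0], [[-0.2, 0, 0], 0], [[-0.4, 0, 0], 0], [[-0.6, 0, -0.05], 0], [[-1, 0, 0], 0], [[-1.5, 0, 0], 0], [[-1.5, 0, 0], 0], [[-1.5, 0, 0], 0]])

```text
t: 22.9
ee_pos: [0.4766, -0.0508, 0.1911]
eef_rot: [-0.001, 0.723, 0.691, 0.0]
force: [0.1, -0.1, -2.1]
width: 0.0236
gripper_force: 30.0
```

Emit:
jog_arm(increments=[[[-2, 0, 0], 0], [[-2, 0, 0], 0], [[-2, 0, 0], 0], [[-2, 0, 0], 0], [[-2, 0, 0], 0], [[-2, 0, 0], 0], [[-1, 0, 0], 0], [[0, 0, 0], 0]])

```text
t: 23.57
ee_pos: [0.4703, -0.183, 0.1912]
eef_rot: [0.0, 0.725, 0.689, -0.0]
force: [0.3, -0.2, -2.3]
width: 0.0237
gripper_force: 30.0
```

Emit:
jog_arm(increments=[[[0, 0, 0.04], 0], [[0, 0, 0], 0], [[0, 0, 0], 0]])

```text
t: 23.82
ee_pos: [0.4711, -0.1787, 0.1908]
eef_rot: [-0.001, 0.722, 0.691, 0.0]
force: [0.4, 0.1, -2.0]
width: 0.0239
gripper_force: 30.0
```

Emit:
jog_arm(increments=[[[0, 0, 0], 0], [[0, 0, 0], 0], [[0, 0, 0], 0], [[0, 0, 0], 0], [[0, 0, 0], 0], [[0, 0, 0], 0], [[0, 0, 0], 0], [[0, 0, 0], 0]], jaw=-1)

```text
t: 24.48
ee_pos: [0.4709, -0.1805, 0.1909]
eef_rot: [0.0, 0.723, 0.69, 0.0]
force: [-0.1, 1.1, 0.1]
width: 0.0746
gripper_force: 0.0
```

Emit:
jog_arm(increments=[[[0, 0, 0], 0], [[0, 0, 0], 0], [[0, 0, -0.5], 0], [[0, 0, -1.5], 0], [[0, 0, -3], 0], [[0, 0, -3], 0], [[0, 0, -3], 0], [[0, 0, -3], 0]])

```text
t: 25.15
ee_pos: [0.4704, -0.1804, 0.3326]
eef_rot: [-0.0, 0.723, 0.69, -0.0]
force: [0.8, -0.7, 0.3]
width: 0.0883
gripper_force: 0.0
```

Emit:
jog_arm(increments=[[[-3, 0, -1], 0], [[-3, 0, -1], 0], [[-3, 0, 0], 0], [[-3, 0, 0], 0], [[-3, 0, 0], 0], [[-3, 0, 0], 0], [[0, 0, 0], 0], [[0, 0, 0], 0]])

```text
t: 25.82
ee_pos: [0.4614, -0.3621, 0.351]
eef_rot: [0.0, 0.725, 0.689, -0.0]
force: [0.1, 1.2, -0.6]
width: 0.0881
gripper_force: 0.0
```

```bash
python3 - <<'E'
from h import *
from rig import monitor, eyes
t=eyes.camera("top");w=eyes.camera("wrist");np.savez("pics/t6.npz",**t)
k=cv2.resize(t["image"][150:290,100:380,::-1],None,fx=2,fy=2,interpolation=cv2.INTER_CUBIC)
cv2.imwrite("pics/c6.png",np.vstack([w["image"][:300,:,::-1],k]))
E
```

```text
(no output)
```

View pics/c6.png

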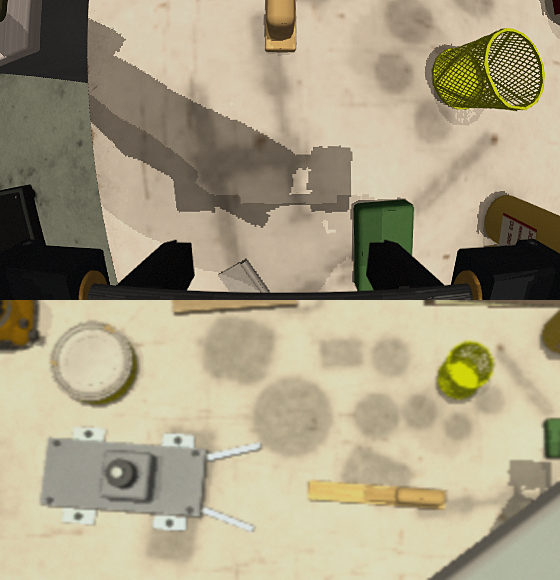

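The stick lies flat and clear of the guides, with its nose at (308,490). The board is hidden inside the tunnel. The tin, cup and block are undisturbed, and the gripper is high and clear.

```bash
python3 -c "
from rig import env
print(env.job_done())"
```

```text
the job is handed in; nothing more can be done
None
```

The job is handed in with no verdict returned: the board met the gauge pin, then a hard stop about 188 mm past the mouth, and was seated at 20 N wrist force (an estimated 16–18 N on the board after stick friction); the stick was then drawn out and laid flat on the bench, and the tin, cup and block look undisturbed.

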